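Load a slide carrier under the spring clip of a stage

ROBOT

A 6-joint arm with a two-finger parallel gripper is mounted at the origin on a cart in front of the work surface, level with it; the furniture and walls round the work are solid. World frame = base frame: x ahead of the robot, y to its left, z up, the work surface at z = 0. Lengths are in mm, angles in rad, forces in N, time in s.
With the tool pointing down it reaches from about 350 to 875 mm from the base axis. Payload 4.2 kg.
Tool frame: the origin (TCP) lies midway between the tips of the shut fingers; the grasp point (between the pads) lies 19 mm behind it; z points along the fingers, y is the direction in which the jaws open and shut (so a half turn about z gives the same grasp; the last joint's range is limited). The gripper opens to 85 mm and grips with 20 to 120 N. Pads are 22 mm wide; open, the fingers measure 114 mm over their backs; the gripper's body (76 mm by 85 mm) begins 54 mm behind the grasp point. The pads swing forward as they close: fully open they stand 13 mm farther back than shut.
Start: joints at [1.438, 0.385, 0.008, 0, -1.194, -0.259], TCP at [238.625, 577.631, 231.312] pointing down, gripper open.
Joint ranges: [-3.14, 3.14], [-1.21, 2.06], [-1.07, 1.41], [-3.16, 2.05], [-2.99, -0.16], [-3.1, 3.1]. Speed limits (rad/s): [2.79, 2.79, 3.14, 3.14, 3.14, 3.14].

INTERFACE

Orientations are given as a unit quaternion [x, y, z, w].
In Python, from bench import arm gives the robot as it stands.
- The arm moves only by the tool servo_tool, never from a script. Its argument "rows" is a list of rows, each an object of numbers: "fingers": the finger opening in cm, from 0 to 8.54; "x", "y", "z": the shift along the tool's x, y, z in cm; "turn": the turn about the tool's z in degrees. A call has 1 to 10 rows; each row shifts and turns the commanded pose from where the row before left it, along the tool's axes as they then stand; what a row does not reach is not made up. A row lasts 1/12 s, in which the tool goes at most 41.7 mm and 7.16 degrees, less where a joint would pass 70% of its speed; a pose out of reach is approached as far as the arm can. A call is refused whole if a number of a shift passes 4.17 or a number of a turn 7.16, either way. A call with a gripper value outside its range is refused whole. The fingers move at their own pace and stop on an object; the grip force is fixed at half the most. Time passes only in rows, so rows that do not move let the fingers close. It gives the time, the measured TCP pose, the force and the opening at its end, in the units of the state.
- arm.read_state(): the state, without advancing time (a new reading comes with each control period).
- arm.get_image(name): name is "side" or "top" or "wrist"; returns (picture, depth): 480x640x3 uint8, red, green, blue; 480x640 float32, mm along the optical axis (not along the pixel's ray), 0 where there is no reading.
- arm.camera_model(name): a dict with "fx", "fy", "cx", "cy" (pixels), "pose" (4x4, takes a point from camera to world coordinates). Camera axes: x right, y down, z forward; pixel columns grow to the right and rows downward; lengths in mm; the calibration is good to about 2 mm. A picture is of the moment at which its call begins: read the wrist's pose just before it. camera_model takes no time and is no camera call; for the wrist camera it gives the pose at the moment of the call.
- arm.job_done(): hands the job in, once; it reports no verdict.
The state is a dict: "clock": time; "joints": joint angles; "joint_vel": joint speeds; "joint_efforts": joint torques, N m; "position": TCP position; "ee_rot": TCP orientation; "contact_force": force on the tool from outside, world axes, zero at the start; "wrist_torque": the same for the moment, N m; "gripper_width": finger opening in mm.
Only numpy, scipy, OpenCV 4.12 (cv2) and the standard library are available. Lean on these libraries where they do the work, as an engineer would, in place of code of your own. Each camera call takes 0.05 s, during which the arm holds its last target.

TASK

Load the slide carrier into the clip stage: with one fingertip hold the clip's long thumb paddle down so that its nose lifts, and meanwhile with the other fingertip push the carrier along its channel, under the nose and fully home against the end stop. Then let the paddle go so that the clip clamps the carrier, and move away. Only press and push: do not lift the carrier, and leave the specimen cup, the vial and the forceps beside the stage where they are.

Things in the scene. Friction and masses are not known exactly. Their poses are not given: they have to be found in the camera images.
- slide_stage: Fixed grey stage, 202 x 126 mm (x -140 to 62, y -75 to 51). Origin on the bench, under the clip's hinge line; +x is the way the carrier is pushed (away from the robot), +y left, z up. In mm: channel floor (y -75 to -3) at z 20; left wing under the paddle at z 12. Hinge along x at y 0, z 26; its bearing blocks at x -139 and 47 rise to z 31.
- stop (a point): On the stage: middle of the end stop's near face (stage x 50, y -38.5, z 26 mm), an upright bar 67 mm wide, top at z 32 mm. The channel runs along stage x to it, 59 mm wide, centred on y -38.5, between rails 4 mm thick from x -75 mm on, tops at z 26 mm. Before x -75 mm nothing rises above the channel floor but the clip.
- clip (a joint): Angle of the see-saw spring clip, rad: 0 at rest (paddle up, nose down, the carrier cannot pass), 0.38 at its stop with the paddle fully pressed. A spring returns it; full press takes about 4 N at mid-width of the paddle. From about 0.23 up the nose clears the carrier's plate; with the nose resting on the carrier it reads about 0.19.
- paddle (a point): Middle of the top of the clip's black thumb paddle, 100 mm long (stage x -134 to -34 mm), 32 mm wide (stage y 12 to 44 mm when pressed). At rest it slopes up to the left, middle at stage z 34, outer edge z 39 mm; fully pressed it is level, top at z 23 mm, 3 mm above the channel floor. A fingertip can slide along it while pressing.
- nose (a point): Lower tip of the clip's steel nose, which hangs over the channel (stage x 12 to 40 mm, y -34 to -26 mm); 1.5 mm above the channel floor at rest, about 14 mm above it with the paddle fully pressed.
- carrier: Loose grey slide carrier with a glass slide, 90 (x) x 56 (y) mm, plate 8 mm thick, with a lip 6 mm thick and 13 mm high along its near edge; about 0.12 kg; slides easily. Origin: centre of its underside; x along the channel. It starts flat in the channel, origin at stage x -60 to -40 mm, before the nose; fully home it is at stage x 5, y -38.5, z 20 mm, far edge on the stop.
- push_face (a point): Middle of the carrier's near upright face (45 mm behind its origin, 6.5 mm above its underside), 56 mm wide and 13 mm high: push here towards stage +x. With the carrier home it is at stage x -40 mm.
- specimen_cup: Bystander: specimen cup with screw lid, 64 mm across, 71 mm tall, upright on the bench 110 mm or more left of the hinge line. Origin at the centre of its underside.
- vial: Bystander: small dark bottle, 25 mm across, 48 mm tall, upright on the bench 110 mm or more left of the hinge line. Origin at the centre of its underside.
- forceps: Bystander: steel forceps, 133 mm long, 16 mm wide, 9 mm high, lying along the right side of the stage, some 108 mm right of the hinge line. Origin at the centre of the underside.
There are look-alikes about, which are no part of the job. Of the things shaped like the carrier, the grey one is meant.

How it is judged (in metres and radians):
On the way, in this order (a step that is already met when the one before it is completed fails the run):
1. the clip's paddle is held down while the carrier is still before the nose (value of joint clip above 0.22 rad and x of carrier in the frame of slide_stage below -0.03 m), for 0.2 s.
2. with the paddle still held down the carrier has been pushed home against the end stop (value of joint clip above 0.205 rad and x of carrier in the frame of slide_stage above 0.0015 m and contact force between the fingers and slide_stage above 0.5 N), for 0.1 s.
At the end, for the whole second after the job is handed in: The carrier lies flat in the channel with its far edge within 3.5 mm of the end stop, at rest, and the released clip's nose rests on it (clip angle 0.15 to 0.225 rad) (x of carrier in the frame of slide_stage between 0.0015 and 0.0075 m and angle between the x axis of carrier and the x axis of slide_stage, either way round below 0.06 rad and angle between carrier's own z axis and vertical below 0.04 rad and height (world z) of carrier below 0.0225 m and value of joint clip between 0.15 and 0.225 rad and linear speed of carrier below 0.01 m/s); the robot touches nothing.
It fails at once if the carrier is lifted or tipped out of its channel (height (world z) of carrier above 0.025 m or angle between carrier's own z axis and vertical above 0.15 rad).
It fails at once if the specimen cup, the vial or the forceps is moved by more than 10 mm (distance of any of specimen_cup, vial, forceps from where it was at the start of the episode above 0.01 m).
It also fails if it takes over 42 s, if anything falls off the work surface, if the arm or the gripper's body presses on something with over 40 N, if the wrist force passes 120 N, or if a joint passes its speed limit or range.

## Working session

There is one attempt and no reset: what is moved stays moved. The work goes in short steps, Python scripts to look and compute and a tool call to move; the robot and the scene stay as the last step left them, time stands still between calls to the robot, and variables do not carry over. Pictures are saved under pics/ and viewed, and the job is handed in when it is done.

Besides the shell and the picture viewer there is one more tool, called after "Emit:" as a command line: name --argument value ..., lists and objects as JSON in quotes. servo_tool: Moves the arm, as the interface text tells. Its arguments: {"type":"object","properties":{"rows":{"type":"array","items":{"type":"object","properties":{"fingers":{"type":"number"},"x":{"type":"number"},"y":{"type":"number"},"z":{"type":"number"},"turn":{"type":"number"}}}}},"required":["rows"]}

```bash
mkdir -p pics; ls
python3 - <<'E'
from bench import arm
import cv2,numpy as np
print(arm.read_state())
for n in ("top","side"):
    im,d=arm.get_image(n); cv2.imwrite(f"pics/{n}0.png",im[:,:,::-1]); np.savez(f"pics/{n}0.npz",im=im,d=d)
    print(n,arm.camera_model(n))
E
```

```text
pics
{'clock': 0.0, 'joints': array([ 1.43761219e+00,  3.85559842e-01,  6.60082546e-03, -5.19212975e-04,
       -1.19400094e+00, -2.58620056e-01]), 'joint_vel': array([-0.00090984, -0.0011863 ,  0.00037834, -0.00219029, -0.00033371,
        0.00212143]), 'joint_efforts': array([ 4.79661721e-04, -3.92284191e+01,  1.88396448e+01,  4.18630823e+00,
       -4.65258621e-03, -2.21212211e-06]), 'position': array([238.40082877, 577.09833573, 230.20682332]), 'ee_rot': array([ 9.80853223e-01, -1.94745285e-01, -1.73012222e-04,  1.09480888e-03]), 'contact_force': array([-0.183686  , -0.12571381,  0.39552327]), 'wrist_torque': array([ 0.04834987, -0.00762097, -0.03130254]), 'gripper_width': 85.28387121259269}
top {'fx': 462.7799121473151, 'fy': 462.7799121473151, 'cx': 320.48916519387586, 'cy': 236.63606868580717, 'pose': array([[ 8.12689039e-03, -9.85064867e-01,  1.71991748e-01,
         3.74555497e+02],
       [-9.99292040e-01, -1.43187050e-02, -3.47907178e-02,
         2.18017196e+02],
       [ 3.67338129e-02, -1.71587244e-01, -9.84483847e-01,
         8.73668271e+02],
       [ 0.00000000e+00,  0.00000000e+00,  0.00000000e+00,
         1.00000000e+00]])}
side {'fx': 459.0067944383801, 'fy': 459.0067944383801, 'cx': 312.650108060893, 'cy': 240.37302721633458, 'pose': array([[ 9.97628468e-01,  3.11207535e-02, -6.13916758e-02,
         5.74317398e+02],
       [ 6.58116494e-02, -6.92497349e-01,  7.18412311e-01,
        -4.11915455e+02],
       [-2.01560403e-02, -7.20748861e-01, -6.92903178e-01,
         6.17623507e+02],
       [ 0.00000000e+00,  0.00000000e+00,  0.00000000e+00,
         1.00000000e+00]])}
```

View pics/top0.png

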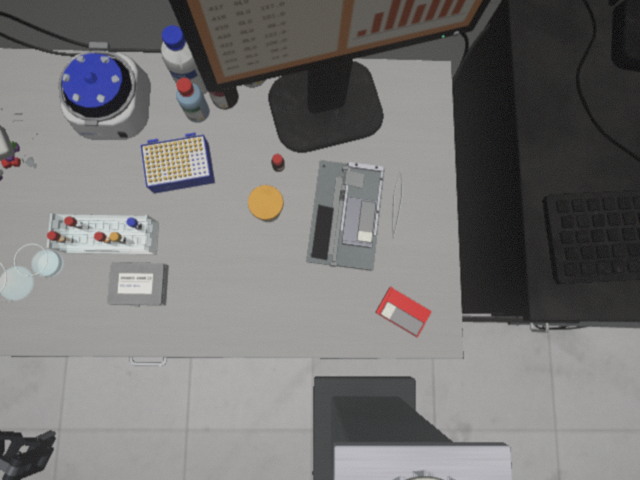

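View pics/side0.png

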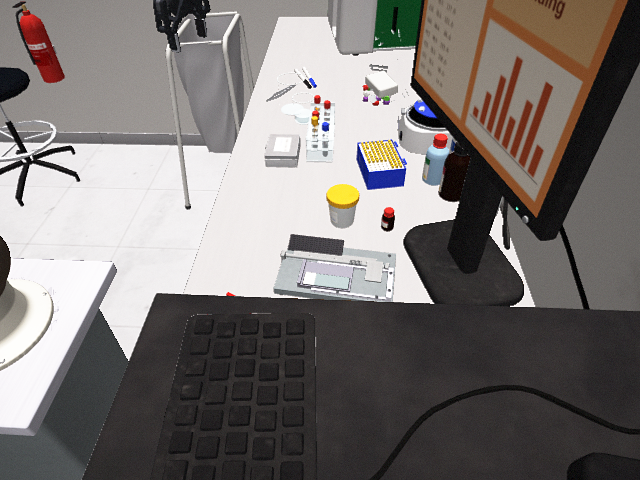

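Top view: the stage is at px (307-384, 160-270), with the paddle at (322,232). The grey carrier is in the channel at about (360,220). The cup is at (266,202), the vial at (277,161) and the forceps at (398,205). A red look-alike carrier lies at (403,311), outside the stage. The one meant is the grey one in the channel; I'll confirm that in an enlarged crop.

```bash
cat > h.py <<'E'
import numpy as np
from bench import arm
def ray(n,u,v,z,c=None):
    c=c or arm.camera_model(n); P=c['pose']
    d=P[:3,:3]@np.array([(u-c['cx'])/c['fx'],(v-c['cy'])/c['fy'],1]); o=P[:3,3]
    return o+d*(z-o[2])/d[2]
E
python3 - <<'E'
import cv2
from h import *
f=np.load("pics/top0.npz"); im=f['im'];d=f['d']
c=im[150:282,295:415][:,:,::-1]
cv2.imwrite("pics/crop_top.png",cv2.resize(c,None,fx=4.5,fy=4.5,interpolation=cv2.INTER_CUBIC))
f=np.load("pics/side0.npz"); c=f['im'][180:310,260:410][:,:,::-1]
cv2.imwrite("pics/crop_side.png",cv2.resize(c,None,fx=4.5,fy=4.5,interpolation=cv2.INTER_CUBIC))
E
```

```text
(no output)
```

View pics/crop_top.png

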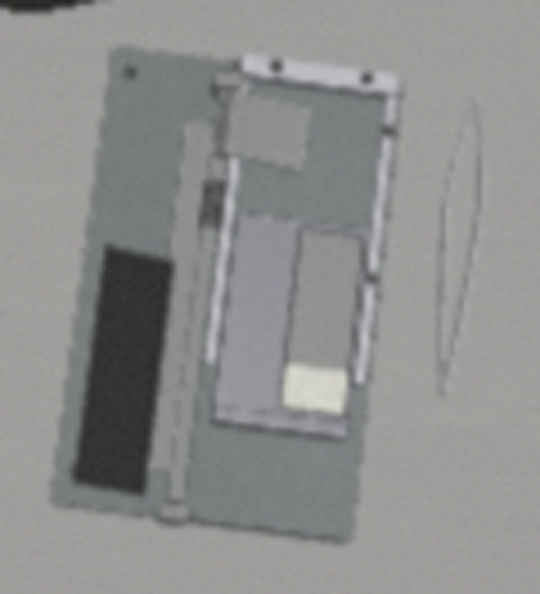

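View pics/crop_side.png

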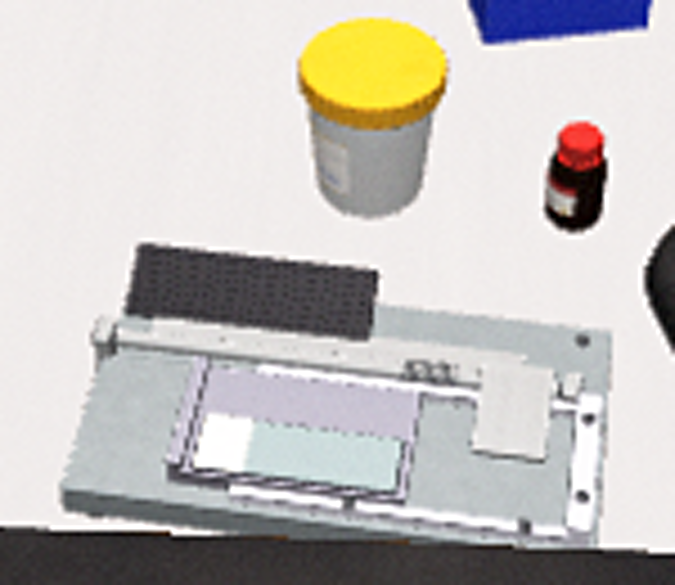

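Run:
```python
from h import *
pts=[((52,505),(-140,51,12)),((352,542),(-140,-75,20)),((112,45),(62,51,12)),((208,362),(-75,-7,26)),((366,383),(-75,-70,26))]
A=[];B=[]
for (u,v),s in pts:
    w=ray("top",295+u/4.5-.4,150+v/4.5-.4,s[2]); A.append(s[:2]);B.append(w[:2]);print(s,w.round(1))
A=np.array(A,float);B=np.array(B)
def fit(A,B):
    a=A-A.mean(0);b=B-B.mean(0)
    t=np.arctan2((a[:,0]*b[:,1]-a[:,1]*b[:,0]).sum(),(a*b).sum());R=np.array([[np.cos(t),-np.sin(t)],[np.sin(t),np.cos(t)]])
    return t,R,B.mean(0)-R@A.mean(0)
t,R,o=fit(A,B);print("theta",np.degrees(t),"o",o,"res",(A@R.T+o-B).round(1))
def st(u,v,z): return (R.T@(ray("top",295+u/4.5-.4,150+v/4.5-.4,z)[:2]-o)).round(1)
print("carrier lip near",st(213,426,33),st(347,437,33),"far",st(245,214,28),st(362,232,28))
print("paddle",st(75,483,39),st(105,247,39),st(145,492,29),st(173,262,29))
print("stop",st(240,77,32),st(397,98,32),"nose",st(310,105,34),st(306,168,34))
for n,(x,y) in dict(pushm=(-100,-38.5),stop=(50,-38.5),paddle=(-84,28)).items(): print(n,R@[x,y]+o)
f=np.load("pics/top0.npz");d=f['d']
import cv2
# heights along
c=arm.camera_model("top");P=c['pose']
for n,(u,v) in dict(cup=(266,202),vial=(277,161),mon=(340,78),mon2=(400,62),mon3=(460,45)).items():
    z=d[v,u];p=P[:3,:3]@np.array([(u-c['cx'])/c['fx'],(v-c['cy'])/c['fy'],1])*z+P[:3,3];print(n,p.round(0), st((u-294.6)*4.5,(v-149.6)*4.5,p[2]))
```

```text
(-140, 51, 12) [476.9 214.   12. ]
(-140, -75, 20) [462.1  90.   20. ]
(62, 51, 12) [677.4 190.8  12. ]
(-75, -7, 26) [535.7 150.2  26. ]
(-75, -70, 26) [527.8  84.3  26. ]
theta -6.697641442512789 o [610.22754511 147.20657595] res [[ 0.3  0.2]
 [ 0.3 -1. ]
 [ 0.4 -0.1]
 [-0.8 -1.2]
 [-0.2  2.1]]
carrier lip near [-102.   -10.5] [-99.3 -65.7] far [ -9.9 -13.7] [-11.1 -63.4]
paddle [-133.4   42.5] [-34.7  42.8] [-132.1   13.7] [-34.7  13.9]
stop [48.  -4.5] [ 47.9 -71.5] nose [ 39.1 -35.1] [ 11.6 -36.4]
pushm [506.41975061 120.63230643]
stop [655.39606832 103.1378284 ]
paddle [530.06644309 184.81239629]
cup [576. 287.  71.] [-50.4 134.9]
vial [661. 271.  47.] [ 35.8 128.8]
mon [785. 160. 131.] [171.7  33.2]
mon2 [896.  26.  -0.] [298.1 -87.4]
mon3 [918. -90.  31.] [ 333.7 -199.9]
```

The enlarged crop confirms it: the grey carrier sits in the channel, its near lip at crop (213-347, 430), before the nose at crop (270,130). The stage fit has residuals under about 2 mm, and the carrier's near face is at stage x≈-101. I'll line the tool up with the stage at height and set the fingers so one lands on the paddle and one behind the carrier.

Emit:
servo_tool --rows '[{"turn":-5.25,"fingers":5.8},{"turn":-5.25,"fingers":5.8},{"turn":-5.25,"fingers":5.8},{"x":2,"y":2.6,"fingers":5.8},{"x":2,"y":2.6,"fingers":5.8},{"x":2,"y":2.6,"fingers":5.8},{"x":2,"y":2.6,"fingers":5.8},{"x":2,"y":2.6,"fingers":5.8},{"x":2,"y":2.6,"fingers":5.8},{"x":2,"y":2.6,"fingers":5.8}]'

```text
invalid input at $.rows[0]: expected keys fingers, x, y, z, turn
```

Emit:
servo_tool --rows '[{"x":2,"y":2.6,"fingers":5.8},{"x":2,"y":2.6,"fingers":5.8},{"x":2,"y":2.6,"fingers":5.8},{"x":2,"y":2.6,"fingers":5.8},{"x":2,"y":2.6,"fingers":5.8},{"x":2,"y":2.6,"fingers":5.8},{"x":2,"y":2.6,"fingers":5.8},{"x":1,"y":1.3,"fingers":5.8},{"fingers":5.8},{"fingers":5.8}]'

```text
invalid input at $.rows[0]: expected keys fingers, x, y, z, turn
```

```bash
cat >> h.py <<'E'
T=np.radians(-6.7);RS=np.array([[np.cos(T),-np.sin(T)],[np.sin(T),np.cos(T)]]);OS=np.array([610.2,147.2])
def status(x,y):
    s=arm.read_state();q=s['ee_rot'];p=s['position'];st=RS.T@(p[:2]-OS)
    a=2*np.arctan2(q[1],q[0]);e=np.array([x,y])-st
    t=(np.degrees(a)+6.7); t=(t+180)%360-180
    print("t",s['clock'],"p",p.round(1),"stage",st.round(1),"turn needed",round(t,2),"shift stage",e.round(1),"-> tool x,y",e[0].round(1),(-e[1]).round(1),"tilt",q[2:].round(4),"w",round(s['gripper_width'],1),"F",s['contact_force'].round(2))
E
python3 -c "
from h import *
status(-120,-5)
import cv2
for n in('top','wrist'):
  im,d=arm.get_image(n);cv2.imwrite(f'pics/{n}1.png',im[:,:,::-1])
"
```

```text
t 0.1 p [238.4 577.2 230.3] stage [-419.4  383.6] turn needed -15.76 shift stage [ 299.4 -388.6] -> tool x,y 299.4 388.6 tilt [-0.0001  0.001 ] w 85.6 F [ 0.62 -0.22  0.76]
```

All five keys are needed in every row.

Emit:
servo_tool --rows '[{"x":0,"y":0,"z":0,"turn":-5.25,"fingers":5.8},{"x":0,"y":0,"z":0,"turn":-5.25,"fingers":5.8},{"x":0,"y":0,"z":0,"turn":-5.25,"fingers":5.8},{"x":2,"y":2.6,"z":0,"turn":0,"fingers":5.8},{"x":2,"y":2.6,"z":0,"turn":0,"fingers":5.8},{"x":2,"y":2.6,"z":0,"turn":0,"fingers":5.8},{"x":2,"y":2.6,"z":0,"turn":0,"fingers":5.8},{"x":2,"y":2.6,"z":0,"turn":0,"fingers":5.8},{"x":2,"y":2.6,"z":0,"turn":0,"fingers":5.8},{"x":2,"y":2.6,"z":0,"turn":0,"fingers":5.8}]'

```text
clock: 1.03
position: [356.9, 379.0, 231.3]
ee_rot: [0.998, -0.058, -0.0, 0.0]
contact_force: [0.2, 0.1, 0.4]
gripper_width: 57.8
```

Emit:
servo_tool --rows '[{"x":2,"y":2.6,"z":0,"turn":0,"fingers":5.8},{"x":2,"y":2.6,"z":0,"turn":0,"fingers":5.8},{"x":2,"y":2.6,"z":0,"turn":0,"fingers":5.8},{"x":2,"y":2.6,"z":0,"turn":0,"fingers":5.8},{"x":2,"y":2.6,"z":0,"turn":0,"fingers":5.8},{"x":2,"y":2.6,"z":0,"turn":0,"fingers":5.8},{"x":2,"y":2.6,"z":0,"turn":0,"fingers":5.8},{"x":2,"y":2.6,"z":0,"turn":0,"fingers":5.8},{"x":0,"y":0,"z":0,"turn":0,"fingers":5.8},{"x":0,"y":0,"z":0,"turn":0,"fingers":5.8}]'

```text
clock: 1.87
position: [491.5, 153.9, 231.0]
ee_rot: [0.998, -0.06, -0.0, 0.0]
contact_force: [-0.4, 0.4, -1.6]
gripper_width: 58.0
```

```bash
python3 -c "
from h import *
status(-120,-5)
import cv2
for n in('top','wrist'):
  im,d=arm.get_image(n);cv2.imwrite(f'pics/{n}1.png',im[:,:,::-1])
"
```

```text
t 1.8667 p [491.5 153.9 231. ] stage [-118.7   -7.2] turn needed -0.19 shift stage [-1.3  2.2] -> tool x,y -1.3 -2.2 tilt [-0.0003  0.0001] w 58.0 F [-0.44  0.39 -1.58]
```

View pics/wrist1.png

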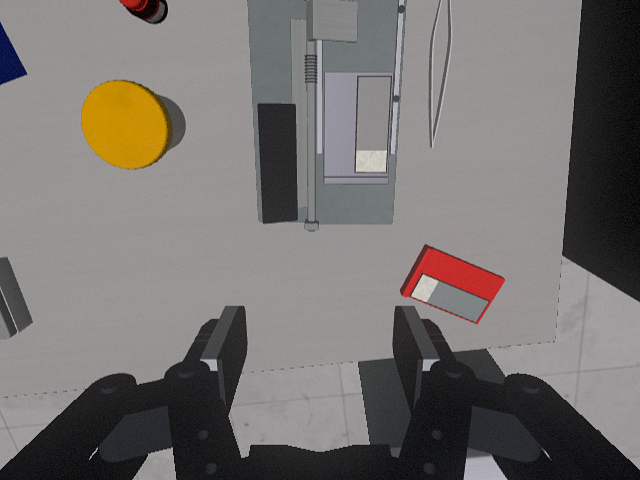

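View pics/top1.png

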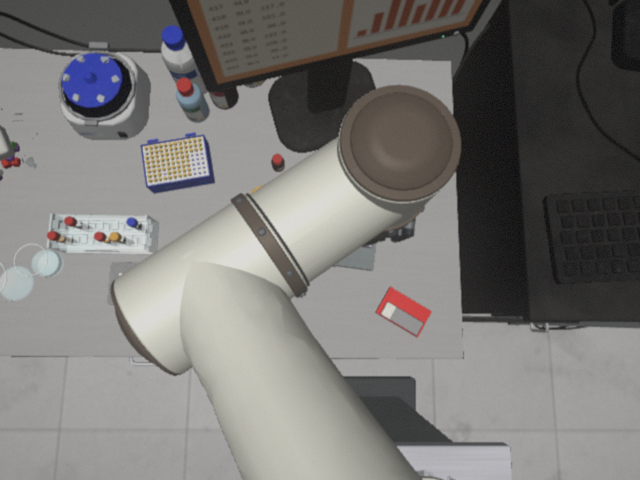

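Wrist view: the tool is square to the stage, with the carrier lip at (323-389, 181) and the paddle at (258-297, 103-222). I'll cross-check the stage pose from this view.

```bash
python3 -c "
from h import *
def st(u,v,z): return (RS.T@(ray('wrist',u,v,z)[:2]-OS)).round(1)
for n,u,v,z,e in [('lipL',323,184,33,'-101,-10.5'),('lipR',389,184,33,''),('padNL',262,223,39,'-134,42.5'),('padFL',258,103,39,'-34'),('padNR',298,221,29,''),('stageNR',393,224,20,'-140,-75'),('railR',391,154,26,'-75,-70'),('railL',319,153,26,'-75,-7')]: print(n,st(u,v,z),e)
"
```

```text
lipL [-99.9  -9.3] -101,-10.5
lipR [-99.9 -66.2] 
padNL [-133.    44.1] -134,42.5
padFL [-33.9  42.6] -34
padNR [-134.    13.1] 
stageNR [-139.5  -74.2] -140,-75
railR [-75.3 -67.8] -75,-70
railL [-74.3  -5.9] -75,-7
```

Both views agree to about 1 mm. Descending.

Emit:
servo_tool --rows '[{"x":-0.1,"y":-0.2,"z":2,"turn":0,"fingers":5.8},{"x":0,"y":0,"z":2.5,"turn":0,"fingers":5.8},{"x":0,"y":0,"z":2.5,"turn":0,"fingers":5.8},{"x":0,"y":0,"z":2.5,"turn":0,"fingers":5.8},{"x":0,"y":0,"z":2.5,"turn":0,"fingers":5.8},{"x":0,"y":0,"z":2.5,"turn":0,"fingers":5.8},{"x":0,"y":0,"z":2,"turn":0,"fingers":5.8},{"x":0,"y":0,"z":1,"turn":0,"fingers":5.8},{"x":0,"y":0,"z":0,"turn":0,"fingers":5.8},{"x":0,"y":0,"z":0,"turn":0,"fingers":5.8}]'

```text
clock: 2.8
position: [490.4, 158.3, 56.6]
ee_rot: [0.998, -0.058, 0.0, 0.0]
contact_force: [0.0, 0.1, 1.2]
gripper_width: 57.7
```

```bash
python3 -c "
from h import *
status(-120,-5)
import cv2
for n in('side','wrist'):
  im,d=arm.get_image(n)
  if n=='side': im=cv2.resize(im[180:310,230:410],None,fx=4,fy=4,interpolation=cv2.INTER_CUBIC)
  cv2.imwrite(f'pics/{n}2.png',im[:,:,::-1])
"
```

```text
t 2.8 p [490.4 158.3  56.6] stage [-120.3   -3. ] turn needed 0.11 shift stage [ 0.3 -2. ] -> tool x,y 0.3 2.0 tilt [0.0001 0.0001] w 57.7 F [0.01 0.07 1.19]
```

View pics/wrist2.png

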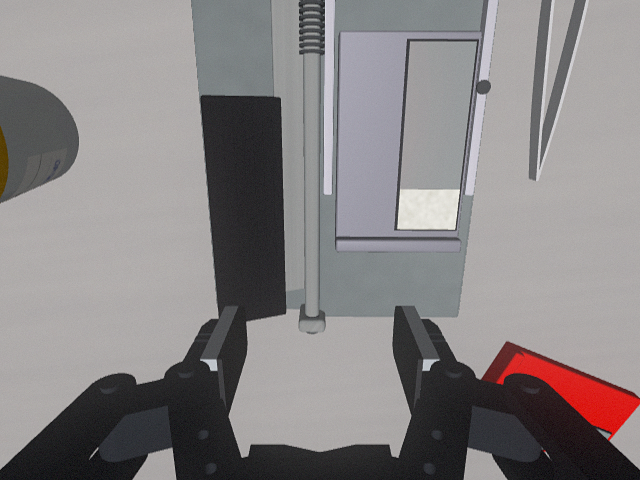

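View pics/side2.png

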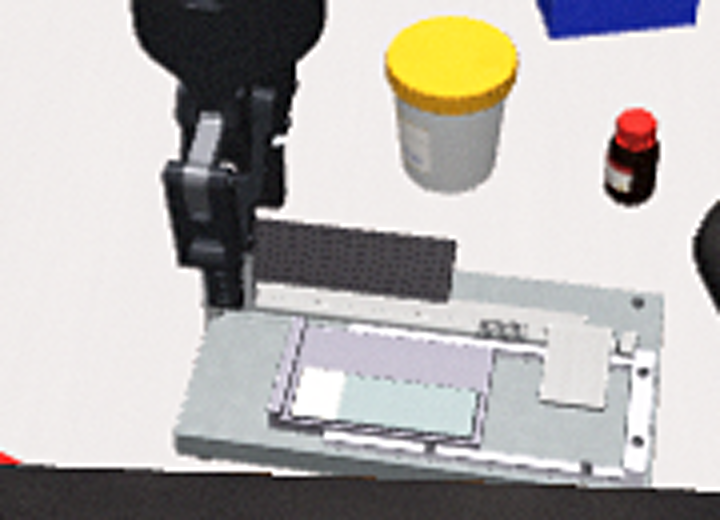

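The fingertips are lined up: the left one is over the paddle's near part, the right one is behind the lip with about 8 mm of gap. Next I'll go down slowly to feel for contact.

Emit:
servo_tool --rows '[{"x":0,"y":0.1,"z":1,"turn":0,"fingers":5.8},{"x":0,"y":0,"z":0.7,"turn":0,"fingers":5.8},{"x":0,"y":0,"z":0.4,"turn":0,"fingers":5.8},{"x":0,"y":0,"z":0.2,"turn":0,"fingers":5.8},{"x":0,"y":0,"z":0,"turn":0,"fingers":5.8},{"x":0,"y":0,"z":0,"turn":0,"fingers":5.8}]'

```text
clock: 3.4
position: [490.4, 156.5, 33.6]
ee_rot: [0.998, -0.058, 0.0, -0.0]
contact_force: [-0.5, 0.7, -0.9]
gripper_width: 58.1
```

Emit:
servo_tool --rows '[{"x":0,"y":0,"z":0.2,"turn":0,"fingers":5.8},{"x":0,"y":0,"z":0.2,"turn":0,"fingers":5.8},{"x":0,"y":0,"z":0,"turn":0,"fingers":5.8}]'

```text
clock: 3.65
position: [490.5, 156.6, 29.4]
ee_rot: [0.998, -0.058, 0.0, -0.0]
contact_force: [0.3, 0.6, 2.1]
gripper_width: 57.7
```

Emit:
servo_tool --rows '[{"x":0,"y":0,"z":0.2,"turn":0,"fingers":5.8},{"x":0,"y":0,"z":0.2,"turn":0,"fingers":5.8},{"x":0,"y":0,"z":0,"turn":0,"fingers":5.8}]'

```text
clock: 3.9
position: [490.6, 156.8, 25.3]
ee_rot: [0.998, -0.058, 0.0, -0.0]
contact_force: [0.2, 0.2, 1.7]
gripper_width: 58.1
```

Emit:
servo_tool --rows '[{"x":0,"y":0,"z":0.2,"turn":0,"fingers":5.8},{"x":0,"y":0,"z":0.2,"turn":0,"fingers":5.8},{"x":0,"y":0,"z":0,"turn":0,"fingers":5.8}]'

```text
clock: 4.15
position: [490.7, 156.8, 21.2]
ee_rot: [0.998, -0.058, 0.0, -0.0]
contact_force: [1.2, 2.3, 3.2]
gripper_width: 57.7
```

```bash
python3 -c "
from h import *
status(-120,-5)
import cv2
for n in('side','wrist'):
  im,d=arm.get_image(n)
  if n=='side': im=cv2.resize(im[180:310,230:410],None,fx=4,fy=4,interpolation=cv2.INTER_CUBIC)
  cv2.imwrite(f'pics/{n}3.png',im[:,:,::-1])
"
```

```text
t 4.15 p [490.7 156.8  21.2] stage [-119.8   -4.4] turn needed 0.01 shift stage [-0.2 -0.6] -> tool x,y -0.2 0.6 tilt [ 0.0005 -0.0004] w 57.7 F [1.16 2.32 3.21]
```

View pics/wrist3.png

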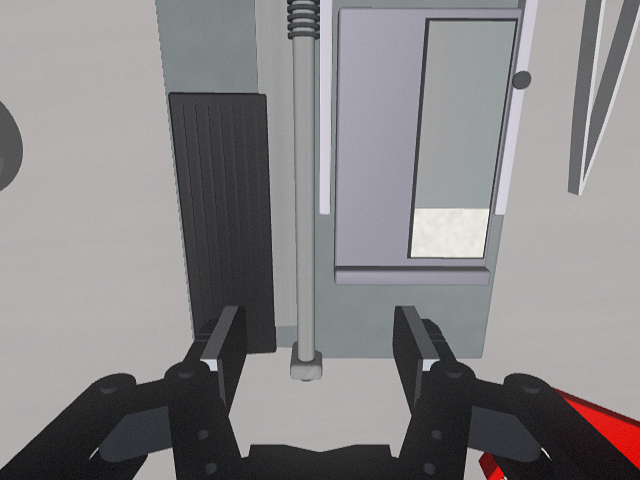

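View pics/side3.png

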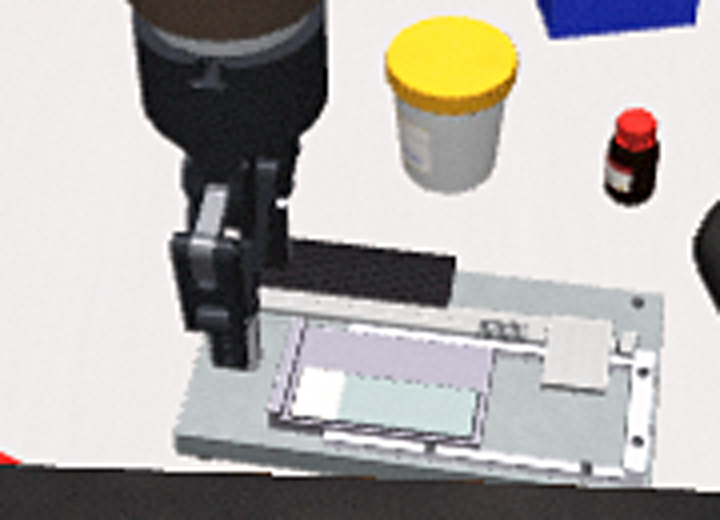

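The paddle is down and almost level, and the nose is up (side crop, 575,350). I'll press on to the stop.

Emit:
servo_tool --rows '[{"x":0,"y":0,"z":0.1,"turn":0,"fingers":5.8},{"x":0,"y":0,"z":0.1,"turn":0,"fingers":5.8},{"x":0,"y":0,"z":0,"turn":0,"fingers":5.8}]'

```text
clock: 4.5
position: [490.6, 156.7, 19.3]
ee_rot: [0.998, -0.058, 0.0, -0.0]
contact_force: [0.3, 1.5, 3.0]
gripper_width: 58.0
```

Emit:
servo_tool --rows '[{"x":0,"y":0,"z":0.1,"turn":0,"fingers":5.8},{"x":0,"y":0,"z":0,"turn":0,"fingers":5.8},{"x":0,"y":0,"z":0,"turn":0,"fingers":5.8}]'

```text
clock: 4.75
position: [490.6, 156.6, 18.5]
ee_rot: [0.998, -0.058, 0.0, -0.0]
contact_force: [0.7, 2.5, 3.9]
gripper_width: 58.2
```

About 4 N, at or near the stop. Pushing now.

Emit:
servo_tool --rows '[{"x":0.4,"y":0,"z":0,"turn":0,"fingers":5.8},{"x":0.4,"y":0,"z":0,"turn":0,"fingers":5.8},{"x":0.2,"y":0,"z":0,"turn":0,"fingers":5.8},{"x":0.3,"y":0,"z":0,"turn":0,"fingers":5.8},{"x":0.3,"y":0,"z":0,"turn":0,"fingers":5.8},{"x":0.3,"y":0,"z":0,"turn":0,"fingers":5.8},{"x":0.3,"y":0,"z":0,"turn":0,"fingers":5.8},{"x":0.3,"y":0,"z":0,"turn":0,"fingers":5.8},{"x":0,"y":0,"z":0,"turn":0,"fingers":5.8}]'

```text
clock: 5.5
position: [511.7, 151.5, 18.2]
ee_rot: [0.998, -0.058, -0.004, 0.002]
contact_force: [-6.9, 0.2, 11.3]
gripper_width: 57.8
```

```bash
python3 -c "
from h import *
status(-51,-5)
import cv2
for n in('side','wrist'):
  im,d=arm.get_image(n)
  if n=='side': im=cv2.resize(im[180:310,230:410],None,fx=4,fy=4,interpolation=cv2.INTER_CUBIC)
  cv2.imwrite(f'pics/{n}4.png',im[:,:,::-1])
"
```

```text
t 5.5 p [511.7 151.5  18.2] stage [-98.3  -7.2] turn needed -0.0 shift stage [47.3  2.2] -> tool x,y 47.3 -2.2 tilt [-0.0038  0.0023] w 57.8 F [-6.93  0.15 11.26]
```

View pics/wrist4.png

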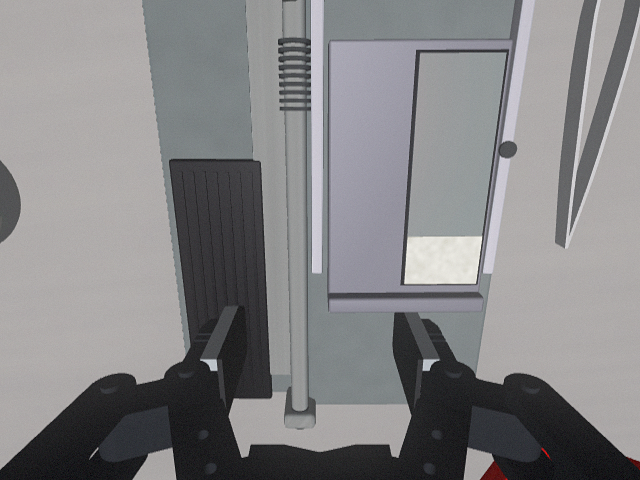

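View pics/side4.png

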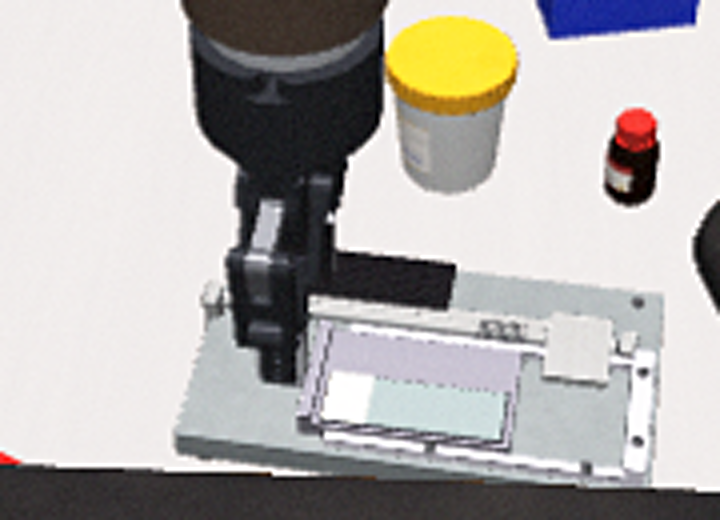

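The carrier moved with the finger and the nose is up. Contact force rose to 11 N, giving drag and about 2 mm of sideways drift, so I'll ease the press slightly and go on.

Emit:
servo_tool --rows '[{"x":0,"y":0,"z":-0.1,"turn":0,"fingers":5.8},{"x":0.2,"y":-0.05,"z":0,"turn":0,"fingers":5.8},{"x":0.2,"y":0,"z":0,"turn":0,"fingers":5.8},{"x":0.2,"y":0,"z":0,"turn":0,"fingers":5.8},{"x":0,"y":0,"z":0,"turn":0,"fingers":5.8}]'

```text
clock: 6.02
position: [520.8, 152.6, 18.9]
ee_rot: [0.998, -0.059, -0.001, 0.001]
contact_force: [-2.5, -1.9, 3.2]
gripper_width: 57.8
```

```bash
python3 -c "
from h import *
status(-51,-5)"
```

```text
t 6.0167 p [520.8 152.6  18.9] stage [-89.4  -5.1] turn needed -0.02 shift stage [38.4  0.1] -> tool x,y 38.4 -0.1 tilt [-0.0008  0.0007] w 57.8 F [-2.47 -1.91  3.22]
```

Emit:
servo_tool --rows '[{"x":0.3,"y":0,"z":0,"turn":0,"fingers":5.8},{"x":0.3,"y":0,"z":0,"turn":0,"fingers":5.8},{"x":0.3,"y":0,"z":0,"turn":0,"fingers":5.8},{"x":0.3,"y":0,"z":0,"turn":0,"fingers":5.8},{"x":0.3,"y":0,"z":0,"turn":0,"fingers":5.8},{"x":0,"y":0,"z":0,"turn":0,"fingers":5.8}]'

```text
clock: 6.52
position: [537.0, 151.7, 19.4]
ee_rot: [0.998, -0.058, 0.001, -0.0]
contact_force: [-1.5, -1.2, 3.8]
gripper_width: 58.4
```

```bash
python3 -c "
from h import *
status(-51,-5)
import cv2
for n in('side','wrist'):
  im,d=arm.get_image(n)
  if n=='side': im=cv2.resize(im[180:310,230:410],None,fx=4,fy=4,interpolation=cv2.INTER_CUBIC)
  cv2.imwrite(f'pics/{n}5.png',im[:,:,::-1])
"
```

```text
t 6.5167 p [537.  151.7  19.4] stage [-73.3  -4.1] turn needed -0.01 shift stage [22.3 -0.9] -> tool x,y 22.3 0.9 tilt [ 0.0005 -0.0002] w 58.4 F [-1.54 -1.22  3.76]
```

View pics/side5.png

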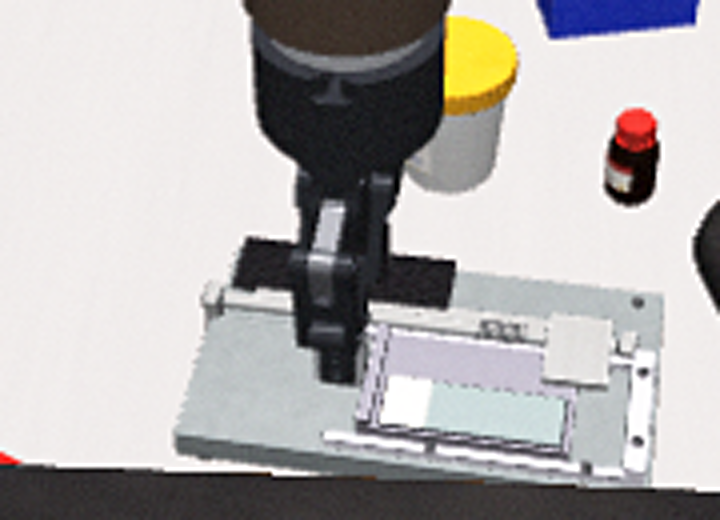

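View pics/wrist5.png

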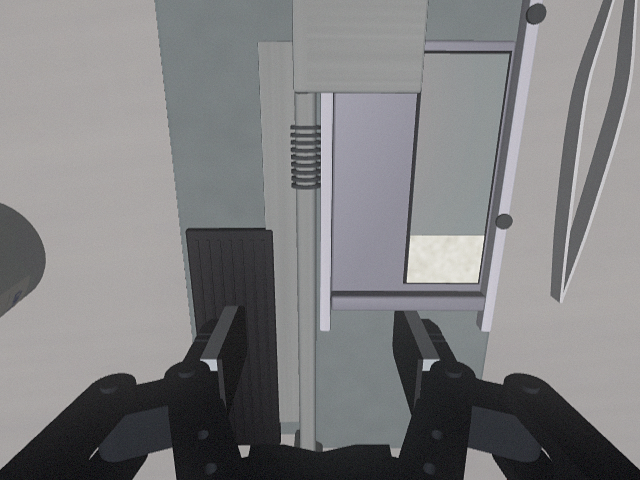

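The carrier is passing under the raised nose, square in the channel. Next comes the last stretch, creeping at the end.

Emit:
servo_tool --rows '[{"x":0.3,"y":0,"z":0.05,"turn":0,"fingers":5.8},{"x":0.3,"y":0,"z":0,"turn":0,"fingers":5.8},{"x":0.3,"y":0,"z":0,"turn":0,"fingers":5.8},{"x":0.3,"y":0,"z":0,"turn":0,"fingers":5.8},{"x":0.3,"y":0,"z":0,"turn":0,"fingers":5.8},{"x":0.2,"y":0,"z":0,"turn":0,"fingers":5.8},{"x":0,"y":0,"z":0,"turn":0,"fingers":5.8}]'

```text
clock: 7.2
position: [553.6, 149.6, 18.9]
ee_rot: [0.998, -0.058, 0.0, -0.0]
contact_force: [-1.0, -1.7, 3.4]
gripper_width: 58.0
```

Emit:
servo_tool --rows '[{"x":0.1,"y":0,"z":0,"turn":0,"fingers":5.8},{"x":0.1,"y":0,"z":0,"turn":0,"fingers":5.8},{"x":0.1,"y":0,"z":0,"turn":0,"fingers":5.8},{"x":0,"y":0,"z":0,"turn":0,"fingers":5.8}]'

```text
clock: 7.53
position: [555.9, 149.2, 18.8]
ee_rot: [0.998, -0.058, -0.0, 0.0]
contact_force: [-2.5, 0.3, 2.8]
gripper_width: 58.4
```

```bash
python3 -c "
from h import *
status(-51,-5)
import cv2
for n in('side','wrist'):
  im,d=arm.get_image(n)
  if n=='side': im=cv2.resize(im[180:310,230:410],None,fx=4,fy=4,interpolation=cv2.INTER_CUBIC)
  cv2.imwrite(f'pics/{n}6.png',im[:,:,::-1])
"
```

```text
t 7.5333 p [555.9 149.2  18.8] stage [-54.2  -4.4] turn needed 0.0 shift stage [ 3.2 -0.6] -> tool x,y 3.2 0.6 tilt [-0.  0.] w 58.4 F [-2.49  0.28  2.78]
```

View pics/side6.png

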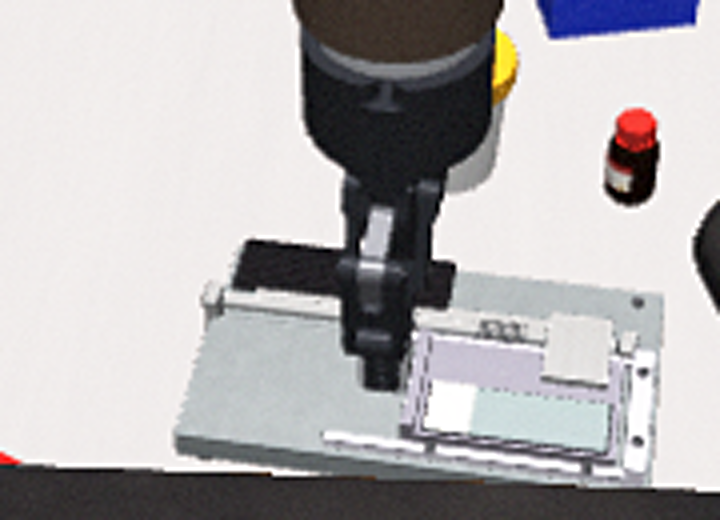

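View pics/wrist6.png

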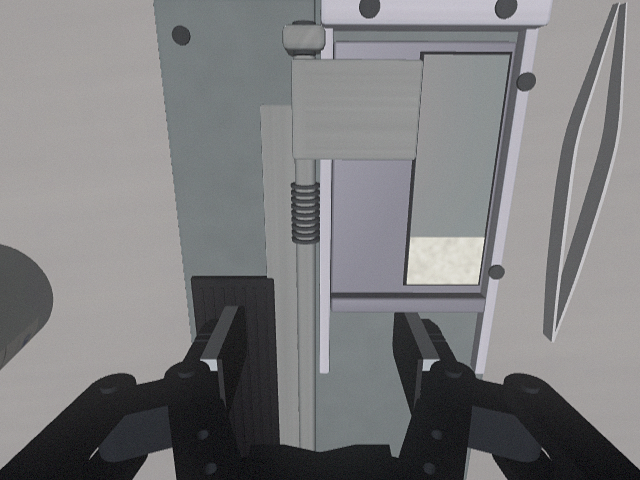

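There is still a small gap of a few mm to the stop (side crop 625,390). I'll creep on until force builds.

Emit:
servo_tool --rows '[{"x":0.1,"y":0,"z":0,"turn":0,"fingers":5.8},{"x":0.1,"y":0,"z":0,"turn":0,"fingers":5.8},{"x":0.1,"y":0,"z":0,"turn":0,"fingers":5.8},{"x":0,"y":0,"z":0,"turn":0,"fingers":5.8}]'

```text
clock: 7.97
position: [559.0, 148.8, 18.8]
ee_rot: [0.998, -0.058, 0.0, 0.0]
contact_force: [-2.5, -0.4, 3.9]
gripper_width: 57.7
```

Emit:
servo_tool --rows '[{"x":0.1,"y":0,"z":0,"turn":0,"fingers":5.8},{"x":0.1,"y":0,"z":0,"turn":0,"fingers":5.8},{"x":0,"y":0,"z":0,"turn":0,"fingers":5.8}]'

```text
clock: 8.22
position: [559.6, 148.6, 18.5]
ee_rot: [0.998, -0.059, -0.001, 0.0]
contact_force: [-6.7, 2.4, 5.0]
gripper_width: 58.0
```

Emit:
servo_tool --rows '[{"x":0.1,"y":0,"z":0,"turn":0,"fingers":5.8},{"x":0,"y":0,"z":0,"turn":0,"fingers":5.8},{"x":0,"y":0,"z":0,"turn":0,"fingers":5.8},{"x":0,"y":0,"z":0,"turn":0,"fingers":5.8}]'

```text
clock: 8.55
position: [559.6, 148.5, 18.4]
ee_rot: [0.998, -0.059, -0.002, 0.0]
contact_force: [-7.5, 2.6, 5.7]
gripper_width: 57.8
```

```bash
python3 -c "
from h import *
status(-51,-5)
import cv2
for n in('side','wrist'):
  im,d=arm.get_image(n)
  if n=='side': im=cv2.resize(im[180:310,230:410],None,fx=4,fy=4,interpolation=cv2.INTER_CUBIC)
  cv2.imwrite(f'pics/{n}7.png',im[:,:,::-1])
"
```

```text
t 8.55 p [559.6 148.5  18.4] stage [-50.4  -4.6] turn needed -0.1 shift stage [-0.6 -0.4] -> tool x,y -0.6 0.4 tilt [-0.0021  0.0004] w 57.8 F [-7.52  2.63  5.69]
```

View pics/side7.png

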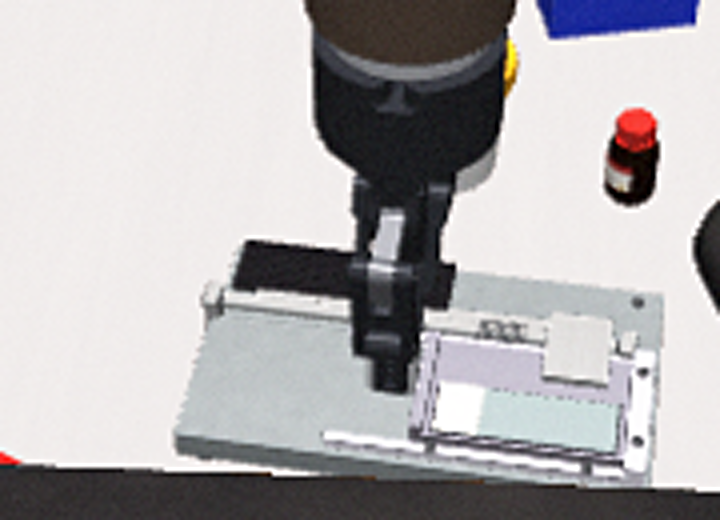

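View pics/wrist7.png

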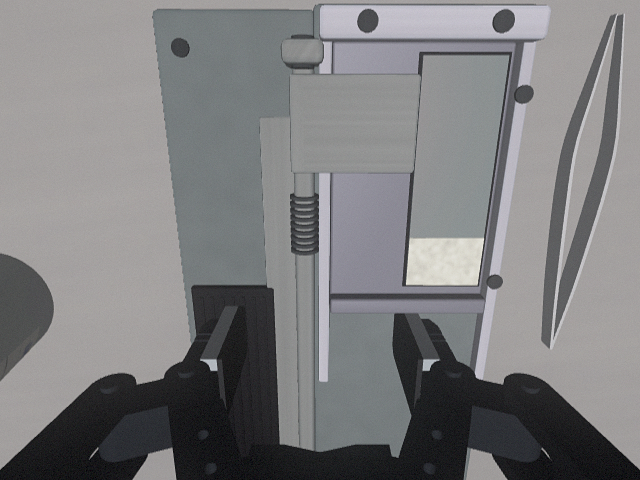

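Home: the far edge meets the stop (wrist 320-520, 40), at -50.4 where about -51 was expected, and the push force has risen. I'll back the finger off the lip with the paddle still held, then lift.

Emit:
servo_tool --rows '[{"x":-0.2,"y":0,"z":0,"turn":0,"fingers":5.8},{"x":-0.2,"y":0,"z":0,"turn":0,"fingers":5.8},{"x":-0.2,"y":0,"z":0,"turn":0,"fingers":5.8},{"x":-0.2,"y":0,"z":0,"turn":0,"fingers":5.8},{"x":0,"y":0,"z":0,"turn":0,"fingers":5.8}]'

```text
clock: 9.07
position: [555.0, 150.1, 19.4]
ee_rot: [0.998, -0.058, 0.001, -0.001]
contact_force: [1.8, -0.6, 4.1]
gripper_width: 57.8
```

Emit:
servo_tool --rows '[{"x":0,"y":0,"z":-0.3,"turn":0,"fingers":5.8},{"x":0,"y":0,"z":-0.3,"turn":0,"fingers":5.8},{"x":0,"y":0,"z":-0.3,"turn":0,"fingers":5.8},{"x":0,"y":0,"z":-0.5,"turn":0,"fingers":5.8},{"x":0,"y":0,"z":-1,"turn":0,"fingers":5.8},{"x":0,"y":0,"z":-2,"turn":0,"fingers":5.8},{"x":0,"y":0,"z":-3,"turn":0,"fingers":5.8},{"x":-1,"y":0,"z":-3,"turn":0,"fingers":5.8},{"x":-1,"y":0,"z":-3,"turn":0,"fingers":5.8},{"x":0,"y":0,"z":0,"turn":0,"fingers":5.8}]'

```text
clock: 9.9
position: [535.7, 153.0, 159.9]
ee_rot: [0.998, -0.058, 0.005, -0.003]
contact_force: [0.4, 0.5, -0.1]
gripper_width: 58.2
```

```bash
python3 -c "
from h import *
status(-51,-5)
import cv2
for n in('side','wrist'):
  im,d=arm.get_image(n)
  if n=='side': im=cv2.resize(im[180:310,230:410],None,fx=4,fy=4,interpolation=cv2.INTER_CUBIC)
  cv2.imwrite(f'pics/{n}8.png',im[:,:,::-1])
"
```

```text
t 9.9 p [535.7 153.  159.9] stage [-74.6  -2.9] turn needed 0.11 shift stage [23.6 -2.1] -> tool x,y 23.6 2.1 tilt [ 0.0049 -0.0026] w 58.2 F [ 0.37  0.46 -0.14]
```

View pics/side8.png

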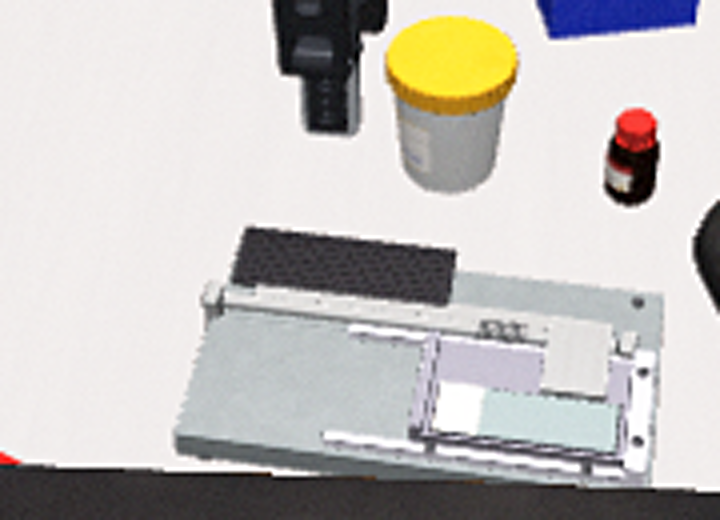

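View pics/wrist8.png

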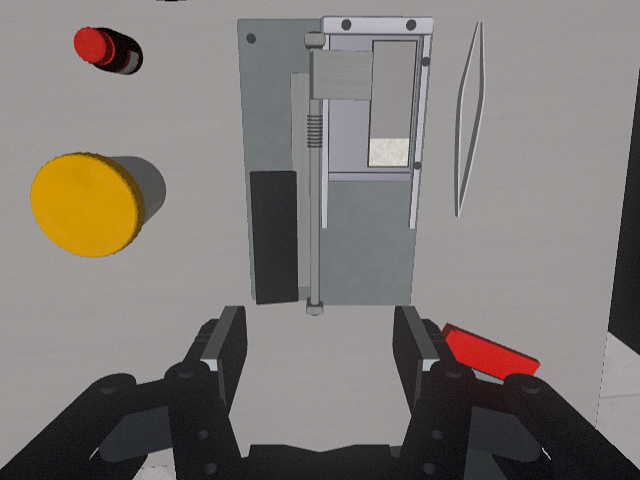

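The nose rests on the carrier, the paddle is half raised, and the bystanders are in place. I'll let it settle and measure where the lip is.

Emit:
servo_tool --rows '[{"x":-1,"y":0,"z":-1,"turn":0,"fingers":5.8},{"x":0,"y":0,"z":0,"turn":0,"fingers":5.8},{"x":0,"y":0,"z":0,"turn":0,"fingers":5.8},{"x":0,"y":0,"z":0,"turn":0,"fingers":5.8}]'

```text
clock: 10.33
position: [523.8, 152.7, 161.8]
ee_rot: [0.998, -0.058, -0.001, 0.0]
contact_force: [0.2, 0.2, -0.4]
gripper_width: 57.9
```

```bash
python3 -c "
from h import *
import cv2
c=arm.camera_model('wrist');im,d=arm.get_image('wrist')
cv2.imwrite('pics/wrist9.png',cv2.resize(im[0:330,230:440],None,fx=1.8,fy=1.8,interpolation=cv2.INTER_CUBIC)[:,:,::-1])
P=c['pose']
import pickle;pickle.dump(c,open('c9.pkl','wb'));np.save('d9.npy',d)
"
```

```text
(no output)
```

View pics/wrist9.png

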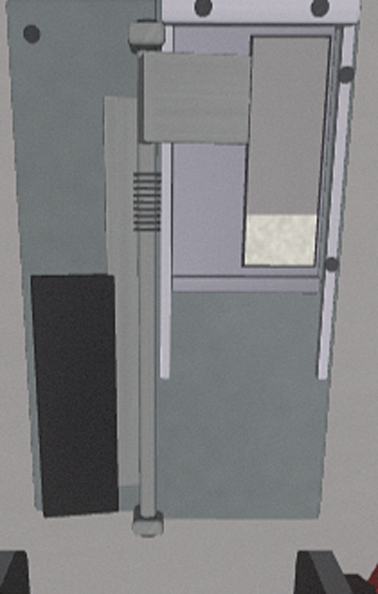

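```bash
python3 -c "
from h import *
import pickle;c=pickle.load(open('c9.pkl','rb'));d=np.load('d9.npy')
def st(u,v,z): return (RS.T@(ray('wrist',230+u/1.8-.2,v/1.8-.2,z,c)[:2]-OS)).round(1)
print('lip near',st(172,292,33),st(317,294,33),'rail',st(165,379,26),st(322,380,26),'stageNR',st(318,520,20),'stop near top edge',st(165,24,32),st(355,24,32))
def pt(u,v):
    u=int(230+u/1.8);v=int(v/1.8);p=np.array([(u-c['cx'])/c['fx'],(v-c['cy'])/c['fy'],1])*d[v,u];return (c['pose'][:3,:3]@p+c['pose'][:3,3]).round(1)
print('heights floor',pt(240,400)[2],'plate',pt(205,200)[2],'lip',pt(240,284)[2],'nose top',pt(190,100)[2],'paddle in/out',pt(110,400)[2],pt(42,400)[2])
"
```

```text
lip near [-39.5  -9.3] [-40.3 -63.7] rail [-74.8  -6.7] [-75.3 -69.5] stageNR [-139.7  -73.6] stop near top edge [49.6 -6.6] [ 49.6 -70.6]
heights floor 19.1 plate 28.3 lip 33.8 nose top 39.0 paddle in/out 25.5 31.1
```

The lip's near face is at stage x≈-40, so the carrier is home. The paddle slope gives a clip angle of about 0.18, and the robot is clear. Handing in.

```bash
python3 -c "
from bench import arm
print(arm.job_done())"
```

```text
the job is handed in; nothing more can be done
None
```

The carrier is home against the end stop with the clip clamped on it, and the job was handed in after about 10.4 s of the 42 s allowed. No verdict was reported. I held the paddle down with the left fingertip and pushed the grey carrier under the raised nose with the right one. Push force rose to about 7.5 N at the stop. I then backed about 5 mm off the lip, released the paddle and lifted clear.

**Last checks:**
- **Carrier position:** its near face is at stage x -39.5 to -40.3 mm, where fully home is -40. It lies flat, with the plate top at about 28 mm, and is within about 0.015 rad of square.
- **Clip:** the nose rests on the plate. The paddle's slope gives roughly 0.18 rad; this is from depth readings, as I could not read the joint itself.
- **Surroundings:** the contact force on the arm was about zero. The cup, vial and forceps look unmoved in the pictures, but I did not measure them.

**Off plan:**
- **First move:** the first two move calls were refused because rows were missing keys; nothing moved.
- **Extra press:** early in the push the paddle force reached about 11 N, with 2 mm of sideways drift. I eased the press by 1 mm and it settled.

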